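Load the print shuttle and lock it one hole nearer the curing dome

TASK

Stand the loose T-shaped printed bracket on its base in the shuttle's tray and let go of it. Then pull up the shuttle's lock plunger, slide the shuttle one hole nearer to the curing dome (the tall amber cylinder) and let the pin drop into that hole. Push the plunger fully home and finish while holding it down there, because its spring lifts it part-way if you let go; leave the other things on the bench where they are.

Things in the scene. Friction and masses are not known exactly. Their poses are not given: they have to be found in the camera images.
- rail: Fixed slide rail: aluminium base plate 150 x 360 x 12 mm; origin at the centre of its underside on the bench, x across, y along it. A steel ladder bar (28 mm wide, top 34 mm above the bench) runs along y at x = -35 mm, with five slots 10 mm wide at y = -80, -40, 0, 40, 80 mm. A guide rod runs along y at x = 55 mm, z = 28 mm. Place and yaw vary.
- shuttle (a joint): Position of the shuttle along the rail's y (m, grows to the rail's +y): starts at 0, pin in the middle slot; 0.04 a slot; range +-0.085. The shuttle, an aluminium plate 150 (x) x 88 (y) x 8 mm, top 46 mm above the bench, slides with about 1.5 N of friction and carries tray and plunger. It can move only while the pin is out of the slots.
- tray_floor (a point): Centre of the inner floor of the shuttle's open grey tray, 50 mm above the bench; axes as the rail's. Inside 76 x 76 mm, walls 12 mm above the floor and 4 mm thick. It lies 65 mm (rail +x) from the plunger's axis.
- lock (a point): Point on the plunger's axis at the level of the shuttle plate's top (46 mm above the bench); moves with the shuttle.
- plunger (a joint): Height of the lock plunger above fully home (m, grows upward), 0 (stop) to 0.022. Left alone in a slot, a 500 N/m spring floats it at about 0.005, which already locks the shuttle. Pushing it home takes about 2.5 N. The pin clears the slots above 0.012 (about 4 N of pull), where it may rest on the bar between slots. The round-ended pin has 1 mm of play each side.
- knob_top (a point): Centre of the top of the plunger's black round knob, 26 mm in diameter and 22 mm tall, upright; its top is 90 mm above the bench when home, 95 mm at rest. Under it is a fixed steel boss, 28 mm in diameter, top 66 mm above the bench.
- bracket: Loose grey printed T-shaped bracket, 50 x 32 mm base plate 7 mm thick, an upright wall 50 mm (along x) by 10 mm thick (across y) over its middle, 40 mm tall in all, small ribs up to 14 mm high at the wall's ends; origin at the centre of the underside, z up. Starts standing on the bench on the robot's side of the rail; about 80 g.
- dome: Fixed curing dome: upright cylinder 116 mm in diameter, 180 mm tall, black foot and cap, amber cover; origin at the centre of its underside. It stands beyond one end or the other of the rail (either end), 260 mm from the plunger's axis at the start, in line with the ladder bar; so 220 mm when the shuttle is one hole nearer.
- tub: Fixed open steel rinse tub, 112 mm in diameter, 85 mm tall, beyond the other end of the rail, 260 mm from the plunger's axis at the start; origin at the centre of its underside.
- ring: Bystander: white printed ring, 44 mm in diameter, 14 mm tall; origin under its centre.
- jar: Bystander: white jar, 52 mm in diameter, 70 mm tall; origin under its centre.
- scraper: Bystander: scraper (spatula) lying on the bench, about 280 mm long along its x.
- bottle: Bystander: clear bottle, 64 mm in diameter, 150 mm tall; origin under its centre.
- brush: Bystander: brush lying on the bench beyond the left end of the rail, about 200 mm long along its x.
- spool: Bystander: dark steel disc weight, 60 mm in diameter, 30 mm tall; origin under its centre.

How it is judged:
By the outcome, as a careful person would: the job done as asked, in the order asked, and still so for the second after the job is handed in, while the arm keeps its last pose, push and grip.
It also fails if it takes over 45 s, if anything falls off the work surface, if the arm or the gripper's body presses on something with over 40 N, if the wrist force passes 120 N, or if a joint passes its speed limit or range.

ROBOT

A 6-joint arm with a two-finger parallel gripper is mounted at the origin on the work surface. World frame = base frame: x ahead of the robot, y to its left, z up, the work surface at z = 0. Lengths are in m, angles in rad, forces in N, time in s.
With the tool pointing down it reaches from about 0.375 to 0.9 m from the base axis. Payload 3.1 kg.
Tool frame: the origin (TCP) lies on the mounting face of the last link; the fingertips stand 182 mm ahead of it and the grasp point (between the pads) lies 164 mm ahead of it; z points along the fingers, y is the line along which they close (so a half turn about z gives the same grasp; the last joint's range is limited). The gripper opens to 87 mm and grips with 3 to 60 N. Pads are 19 mm wide; open, the fingers measure 117 mm over their backs; the gripper's body (75 mm by 190 mm) begins 51 mm behind the grasp point.
Start: joints at [-1.306, 0.527, 1.433, -0, 1.181, -0.178], TCP at [0.268, -0.564, 0.405] pointing down, gripper open.
Joint ranges: [-3.08, 3.08], [-0.75, 2.2], [0.22, 2.44], [-1.43, 4.57], [0, 2.65], [-2.85, 2.85]. Speed limits (rad/s): [2.79, 2.79, 3.14, 3.14, 3.14, 3.14].

INTERFACE

Orientations are given as a unit quaternion [w, x, y, z].
In Python, from workcell import manip, camrig gives the robot as it stands (manip), with the cameras (camrig).
- The arm moves only by the tool step_hand, called after ">>>" as a command line: name --argument value ..., lists and objects as JSON in quotes. Schema: {"type":"object","properties":{"ticks":{"type":"array","items":{"type":"array","prefixItems":[{"type":"array","items":{"type":"number"},"minItems":3,"maxItems":3},{"type":"number"},{"type":"number"}],"minItems":3,"maxItems":3},"minItems":1,"maxItems":10},"grip_n":{"type":"number"},"only":{"type":"string"},"quiet":{"type":"boolean"},"lines":{"type":"string"}},"required":["ticks"],"additionalProperties":false}. ticks is a list of rows, 1 to 10 of them, each written [[dx, dy, dz], turn, opening]: dx, dy, dz in fractions of the full range, 1 being 750 mm, then a turn about the tool's z in normalised numbers (1 is pi rad), then the opening from 0.0 (shut) to 1.0 (fully open); each row is the pose to reach, as a shift and turn from the pose commanded when the call began, along the tool's axes at that moment; what a row does not reach only later rows make up. A row lasts 1/10 s, in which the tool goes at most 0.05 m and 0.15 rad, less where a joint would pass 70% of its speed; a pose out of reach is approached as far as the arm can. The fingers move at their own pace and stop on an object; grip_n is the grip in N (left out, the last holds). Time passes only in rows, so rows that do not move let the fingers close. The tool returns the time, the measured TCP pose, the force, the opening and the grip force at its end. only (a regular expression) keeps the lines of the reply that match it, lines (a string "A,B") keeps lines A to B, and quiet returns only ok. Shift and turn numbers lie between -1 and 1, and a call with a number outside is refused. Input that does not fit is refused with a message, and nothing moves.
- manip.state(): the state, without advancing time (a new reading comes with each control period).
- camrig.grab_frame(name): name is "scene" or "top" or "wrist"; returns a dict with "pixels" (400x640x3 uint8, red, green, blue), "fx", "fy", "cx", "cy" (pixels), "D" ([k1, k2, p1, p2, k3] as OpenCV has them; the pictures are not rectified), "position" and "attitude" of the camera in the world. Camera axes: x right, y down, z forward; pixel columns grow to the right and rows downward; lengths in m; the calibration is good to about 2 mm. A picture is of the moment at which its call begins. There is no depth.
- manip.finish_job(): hands the job in; it is judged then, once.
The state is a dict: "clock": time; "joints": joint angles; "joint_velocities": joint speeds; "effort": joint torques, N m; "tool_pos": TCP position; "tcp_rot": TCP orientation; "wrist_force": force on the tool from outside, world axes, zero at the start; "ft_torque": the same for the moment, N m; "finger_gap": opening from 0.0 (shut) to 1.0 (fully open); "gripper_force": force on a finger pad.
Only numpy, scipy, OpenCV 4.12 (cv2) and the standard library are available. Lean on these libraries where they do the work, as an engineer would, in place of code of your own. Each camera call takes 0.05 s, during which the arm holds its last target. There are 200 camera calls.

## Working session

There is one attempt and no reset: what is moved stays moved. The work goes in short steps, Python scripts to look and compute and a tool call to move; the robot and the scene stay as the last step left them, time stands still between calls to the robot, and variables do not carry over. Pictures are saved under pics/ and viewed, at most 10 in all, crops included, and the job is handed in when it is done.

```bash
ls; mkdir -p pics; python3 - <<'E'
from workcell import manip, camrig
import cv2
for n in("scene","top"):
    f=camrig.grab_frame(n); cv2.imwrite(f"pics/{n}0.png",f["pixels"][:,:,::-1])
    print(n,{k:f[k] for k in f if k!="pixels"})
s=manip.state();print(s)
E
```

```text
pics
workcell.py
scene {'fx': 365.3631549528103, 'fy': 365.3631549528103, 'cx': 323.2037969089925, 'cy': 197.51004572515293, 'D': array([0.00667393, 0.        , 0.        , 0.        , 0.        ]), 'position': array([ 0.98066576, -0.67938487,  0.58957419]), 'attitude': array([-0.47562402,  0.83126598,  0.25042818, -0.14164883])}
top {'fx': 392.51602314806803, 'fy': 392.51602314806803, 'cx': 318.23357158593984, 'cy': 203.59310539912553, 'D': array([-0.0692922,  0.       ,  0.       ,  0.       ,  0.       ]), 'position': array([ 0.41858282, -0.00578411,  1.30681504]), 'attitude': array([ 0.02598928, -0.70066178,  0.71251074, -0.0269458 ])}
{'clock': 0.1, 'joints': array([-1.30550986e+00,  5.28365080e-01,  1.43377943e+00, -6.31909656e-06,
        1.18141745e+00, -1.78513644e-01]), 'joint_velocities': array([ 0.0008281 , -0.0008759 , -0.00328242, -0.00177934,  0.00096262,
       -0.00035934]), 'effort': array([-5.23793369e-04, -4.40984094e+01, -1.77151108e+01,  6.36386708e-02,
        5.34227653e-02, -4.27892883e-05]), 'tool_pos': array([ 0.26829362, -0.56413728,  0.40387246]), 'tcp_rot': array([-9.83600709e-04,  9.75480302e-01,  2.20084556e-01, -4.56263144e-05]), 'wrist_force': array([-0.21704404, -0.0891941 ,  0.01646949]), 'ft_torque': array([-0.05650056, -0.0189543 , -0.01153973]), 'gripper_force': 0.0, 'finger_gap': 1.0034755052561133}
```

View pics/top0.png

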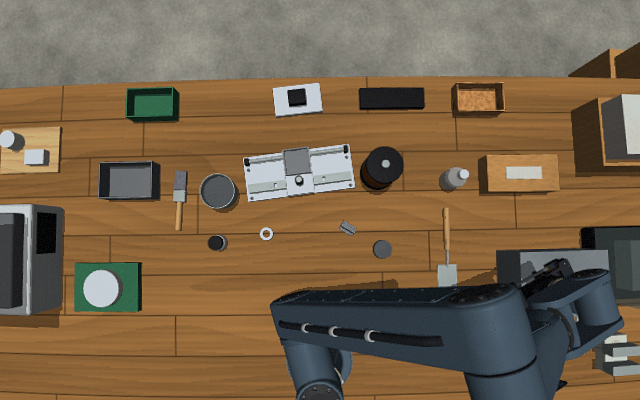

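View pics/scene0.png

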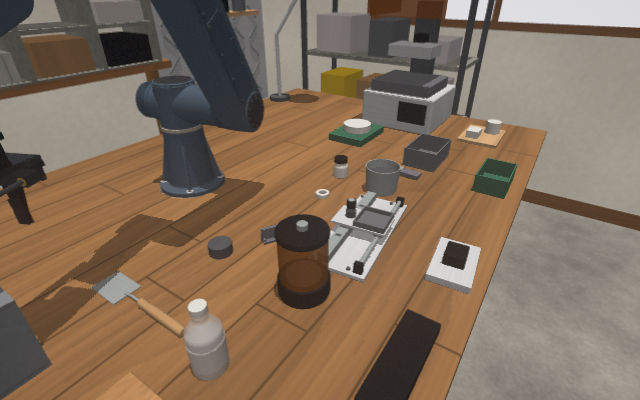

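The top view shows the knob at (299,181), the tray at (297,161), the bracket at (347,227), the dome at (382,168) on the image right (world −y) and the tub at (219,191). The scene view confirms this layout, with the bracket standing between the robot and the rail.

```bash
cat > h.py <<'E'
import numpy as np, cv2
from scipy.spatial.transform import Rotation as R
from workcell import manip, camrig
def rot(q): return R.from_quat(np.roll(q,-1)).as_matrix()
def K(f): return np.array([[f["fx"],0,f["cx"]],[0,f["fy"],f["cy"]],[0,0,1]])
def ray(f,p):
    u=cv2.undistortPoints(np.array([[p]],float),K(f),f["D"])[0,0]
    d=rot(f["attitude"])@[u[0],u[1],1]; return f["position"],d/np.linalg.norm(d)
def at(f,p,z):
    o,d=ray(f,p); return o+d*(z-o[2])/d[2]
def tri(obs):
    A=np.zeros((3,3));b=np.zeros(3);L=[]
    for f,p in obs:
        o,d=ray(f,p);M=np.eye(3)-np.outer(d,d);A+=M;b+=M@o;L.append((o,M))
    x=np.linalg.solve(A,b); return x,[np.linalg.norm(M@(x-o)) for o,M in L]
def proj(f,X):
    Rm=rot(f["attitude"]).T; rv=cv2.Rodrigues(Rm)[0]
    return cv2.projectPoints(np.atleast_2d(np.array(X,float)),rv,-Rm@f["position"],K(f),f["D"])[0][:,0]
def totool(target):
    s=manip.state(); return rot(s["tcp_rot"]).T@(np.array(target)-s["tool_pos"])
def snap(n,name):
    f=camrig.grab_frame(n); cv2.imwrite(f"pics/{name}.png",f["pixels"][:,:,::-1])
    import pickle; pickle.dump(f,open(f"pics/{name}.pkl","wb")); return f
def load(name):
    import pickle; return pickle.load(open(f"pics/{name}.pkl","rb"))
E
python3 - <<'E'
from h import *
f=camrig.grab_frame("top")
for n,p,z in [("knob",(299,181),.095),("tray",(297,161),.05),("brk",(347,227),.04),("dome",(384,164),.18),("tub",(219,190),.085),("spool",(382,248),.03),("ring",(266,234),.014)]: print(n,at(f,p,z).round(3))
s=manip.state();M=rot(s["tcp_rot"]);print(M.round(3))
w=camrig.grab_frame("wrist");print("cam in tool",M.T@(w["position"]-s["tool_pos"]),(M.T@rot(w["attitude"])).round(2))
t=np.array([.42,-.10,.42]);print(totool(t))
E
```

```text
knob [0.581 0.05  0.095]
tray [0.652 0.058 0.05 ]
brk [ 0.436 -0.1    0.04 ]
dome [ 0.615 -0.201  0.18 ]
tub [0.558 0.303 0.085]
spool [ 0.366 -0.213  0.03 ]
ring [0.418 0.165 0.014]
[[ 0.903  0.429 -0.   ]
 [ 0.429 -0.903  0.002]
 [ 0.    -0.002 -1.   ]]
cam in tool [ 7.76069771e-02 -3.25838934e-05  1.99908675e-02] [[ 0.   -0.96 -0.28]
 [ 1.    0.   -0.  ]
 [ 0.   -0.28  0.96]]
[ 0.3363241  -0.35415017 -0.01530441]
```

The rows are not in the units I measure in: shifts go in shares of 750 mm and turns go in shares of pi rad. I convert before sending: -0.35 m / 0.75 = -0.4667, -0.315 m / 0.75 = -0.42.

>>> step_hand --ticks '[[[0.0467, -0.0467, 0], 0, 1], [[0.0933, -0.0933, 0], 0, 1], [[0.14, -0.14, 0], 0, 1], [[0.1867, -0.1867, 0], 0, 1], [[0.2333, -0.2333, 0], 0, 1], [[0.28, -0.28, 0], 0, 1], [[0.3267, -0.3267, 0], 0, 1], [[0.3733, -0.3733, 0], 0, 1], [[0.42, -0.42, 0], 0, 1], [[0.4667, -0.4667, 0], 0, 1]]'

```text
clock: 1.2
tool_pos: [0.4345, -0.0961, 0.4049]
tcp_rot: [0.0, 0.976, 0.22, 0.0]
wrist_force: [1.0, -0.1, -0.5]
finger_gap: 1.002
gripper_force: 0.0
```

>>> step_hand --ticks '[[[0.04, -0.04, 0], 0, 1], [[0.04, -0.04, 0], 0, 1]]'

```text
clock: 1.4
tool_pos: [0.4489, -0.0538, 0.4048]
tcp_rot: [-0.001, 0.975, 0.223, 0.0]
wrist_force: [-1.2, -0.3, -0.8]
finger_gap: 0.999
gripper_force: 0.0
```

```bash
python3 - <<'E'
from h import *
f=snap("wrist","w1");print(manip.state()["tool_pos"],f["fx"],f["position"])
E
```

```text
[ 0.44861456 -0.05575063  0.40475464] 320.10026886657846 [ 0.51870138 -0.01991235  0.38487818]
```

View pics/w1.png

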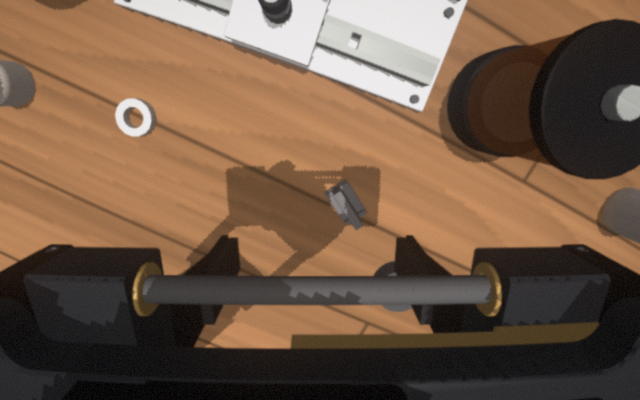

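The wrist view shows the bracket at (345,203), with its wall running from about (335,180) to (358,228). The knob is at the upper edge (275,5) and the ring is at (134,118). I'll move forward for a second view.

In the tool's units: 0.055 m / 0.75 = 0.0733, 0.03 m / 0.75 = 0.04.

>>> step_hand --ticks '[[[0.04, 0, 0], 0, 1], [[0.0733, 0, 0], 0, 1], [[0.0733, 0, 0], 0, 1], [[0.0733, 0, 0], 0, 1]]'

```text
clock: 1.85
tool_pos: [0.4977, -0.0355, 0.4044]
tcp_rot: [-0.0, 0.976, 0.22, -0.001]
wrist_force: [-0.4, -0.2, -0.1]
finger_gap: 1.002
gripper_force: 0.0
```

```bash
python3 - <<'E'
from h import *
f=snap("wrist","w2");snap("top","t1");g=load("t1")["pixels"]
a=cv2.resize(f["pixels"][20:290,130:530],(800,540),interpolation=cv2.INTER_CUBIC)
cv2.imwrite("pics/w2c.png",a[:,:,::-1])
w=load("w1")["pixels"]
b=np.vstack([cv2.resize(g[130:260,230:390],(640,520),interpolation=cv2.INTER_CUBIC)]);cv2.imwrite("pics/t1c.png",b[:,:,::-1])
E
```

```text
(no output)
```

View pics/w2c.png

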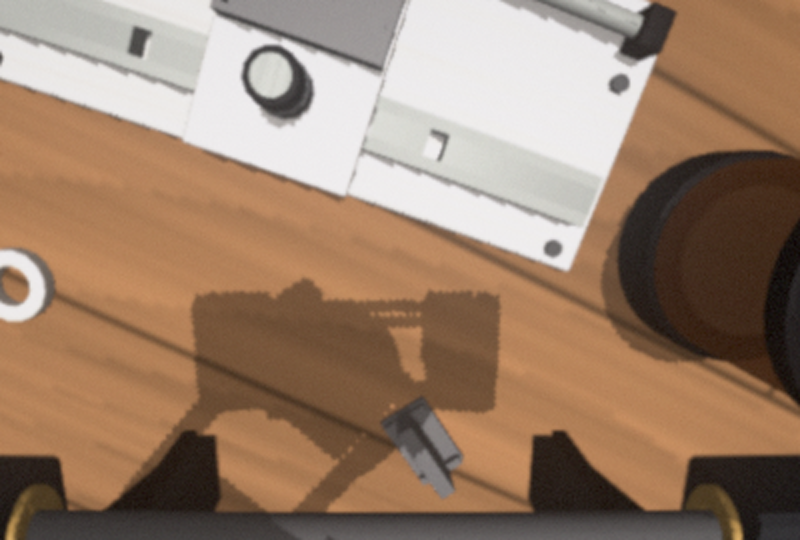

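The second view shows the knob top at full-image (264,57), the free slot toward the dome at (348,93) and the bracket around (342,243). I'll compute the poses and then go in closer on the bracket.

```bash
python3 - <<'E'
from h import *
f=load("w2");t=load("t1");w1=load("w1")
c=lambda x,y:(130+x/2,20+y/2)
print("knob",tri([(f,c(268,74)),(t,(299,180.5))]))
print("brk",tri([(f,c(428,445)),(w1,(347,203)),(t,(347,227))]), at(f,c(428,445),.03))
# rail near (robot-side) edge line, plate top z=.012
print("edge",at(f,c(0,80),.012),at(f,c(568,270),.012), "slot-",at(f,c(436,146),.034),"slot+",at(f,c(139,42),.034))
print("dome foot edge", at(f,c(140,42),.034))
B=at(f,c(428,445),.03)
a=np.deg2rad(51);u=np.array([np.cos(a),np.sin(a),0])
print("TCP target for view",B-0.03*u, totool([*(B-.03*u)[:2],.29]))
E
```

```text
knob (array([0.58212379, 0.05059865, 0.11472326]), [np.float64(0.0025042035240194164), np.float64(0.002504203524019539)])
brk (array([ 0.43634831, -0.1007042 ,  0.02047881]), [np.float64(0.0008046035101203931), np.float64(0.0013905771389047454), np.float64(0.0005899091233467337)]) [ 0.44005448 -0.09886955  0.03      ]
edge [0.52660268 0.20783345 0.012     ] [ 0.56781015 -0.12797601  0.012     ] slot- [ 0.59434396 -0.02544684  0.034     ] slot+ [0.57613802 0.13401029 0.034     ]
dome foot edge [0.57634857 0.13353778 0.034     ]
TCP target for view [ 0.42117487 -0.12218393  0.03      ] [-0.10551217  0.04603944  0.11455004]
```

In the tool's units: 0.115 m / 0.75 = 0.1533, -0.105 m / 0.75 = -0.14, -0.45 rad / 3.1416 = -0.1432.

>>> step_hand --ticks '[[[-0.0467, 0.02, 0.0467], -0.0382, 1], [[-0.0933, 0.04, 0.1], -0.0796, 1], [[-0.14, 0.0613, 0.1533], -0.1178, 1], [[-0.14, 0.0613, 0.1533], -0.1432, 1], [[-0.14, 0.0613, 0.1533], -0.1432, 1], [[-0.14, 0.0613, 0.1533], -0.1432, 1]]'

```text
clock: 2.55
tool_pos: [0.4228, -0.1216, 0.2901]
tcp_rot: [0.0, 0.903, 0.431, 0.0]
wrist_force: [0.8, -0.6, -0.6]
finger_gap: 1.0
gripper_force: 0.0
```

```bash
python3 - <<'E'
from h import *
f=snap("wrist","w3")
a=cv2.resize(f["pixels"][110:310,170:470],(780,520),interpolation=cv2.INTER_CUBIC)
cv2.imwrite("pics/w3c.png",a[:,:,::-1]);print(manip.state()["joints"])
w2=load("w2");t=load("t1")
for z in(.09,.095): print(at(w2,(264,57),z),at(t,(299,180.5),z))
E
```

```text
[-5.34047845e-01  4.88939665e-01  1.99344344e+00  1.29381743e-04
  6.57354195e-01  1.44839813e-01]
[0.5859041  0.05668866 0.09      ] [0.58318469 0.05065766 0.09      ]
[0.58559613 0.05568797 0.095     ] [0.58250832 0.05042573 0.095     ]
```

View pics/w3c.png

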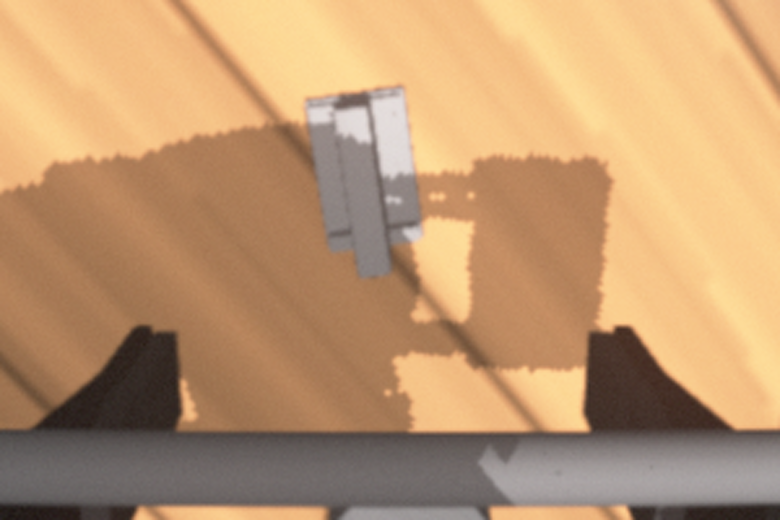

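The close view shows the bracket's wall top with crop corners (335,107), (368,107), (391,274) and (357,278). The base plate's far corners are at (305,100) and (404,87).

```bash
python3 - <<'E'
from h import *
f=load("w3");w2=load("w2");c=lambda x,y:(170+x/2.6,110+y/2.6)
P=[at(f,c(*p),.04) for p in[(335,107),(368,107),(391,274),(357,278)]]
far=(P[0]+P[1])/2;near=(P[2]+P[3])/2;d=far-near
Q=[at(f,c(*p),.007) for p in[(305,100),(404,87),(423,238),(328,249)]]
print("len",np.linalg.norm(d),"thick",np.linalg.norm(P[2]-P[3]),"yaw",np.degrees(np.arctan2(d[1],d[0])),"ctr",(far+near)/2,"base ctr",sum(Q)/4, "base w",np.linalg.norm(Q[0]-Q[1]))
e=Q[0]-Q[3];print("base yaw",np.degrees(np.arctan2(e[1],e[0])))
nf=tuple(np.mean([c(391,274),c(357,278)],0))
print("two-view height, wall near end:",tri([(f,nf),(w2,(130+445/2,20+492/2))]))
s=manip.state();M=rot(s["tcp_rot"]);print("tool yaw",np.degrees(np.arctan2(M[1,0],M[0,0])))
C=(far+near)/2;print(totool([C[0],C[1],.164+.035]))
E
```

```text
len 0.04966218642192838 thick 0.010021126002826205 yaw 58.067365193570446 ctr [ 0.4328751  -0.10057888  0.04      ] base ctr [ 0.43279498 -0.10062478  0.007     ] base w 0.031414579405643905
base yaw 58.433496123532464
two-view height, wall near end: (array([ 0.4177491 , -0.1227122 ,  0.03246726]), [np.float64(0.0009557506592525741), np.float64(0.0009557506592525794)])
tool yaw 51.096756486164416
[ 0.02215248 -0.00576041  0.09152533]
```

In the tool's units: 0.092 m / 0.75 = 0.1227, 0.085 m / 0.75 = 0.1133, -0.124 rad / 3.1416 = -0.0395.

>>> step_hand --ticks '[[[0.0293, -0.008, 0.04], -0.0382, 0.8], [[0.0293, -0.008, 0.08], -0.0395, 0.6], [[0.0293, -0.008, 0.1133], -0.0395, 0.5], [[0.0293, -0.008, 0.1227], -0.0395, 0.5], [[0.0293, -0.008, 0.1227], -0.0395, 0.5]]' --grip_n 15

```text
clock: 3.1
tool_pos: [0.4326, -0.0998, 0.1978]
tcp_rot: [-0.0, 0.873, 0.487, -0.0]
wrist_force: [1.8, 0.1, -0.1]
finger_gap: 0.628
gripper_force: 0.0
```

>>> step_hand --ticks '[[[0, 0, 0], 0, 0], [[0, 0, 0], 0, 0], [[0, 0, 0], 0, 0], [[0, 0, 0], 0, 0], [[0, 0, 0], 0, 0], [[0, 0, 0], 0, 0]]' --grip_n 15

```text
clock: 3.7
tool_pos: [0.4322, -0.1003, 0.198]
tcp_rot: [0.0, 0.873, 0.487, 0.0]
wrist_force: [-1.3, -0.6, 3.5]
finger_gap: 0.112
gripper_force: 15.0
```

In the tool's units: 0.19 m / 0.75 = 0.2533, -0.152 m / 0.75 = -0.2027, 0.897 rad / 3.1416 = 0.2855.

>>> step_hand --ticks '[[[0, 0, -0.0533], 0, 0], [[0, 0, -0.1067], 0, 0], [[0.04, 0.004, -0.1467], 0.0477, 0], [[0.0933, 0.0107, -0.1867], 0.0955, 0], [[0.1467, 0.016, -0.2027], 0.1432, 0], [[0.2, 0.0213, -0.2027], 0.191, 0], [[0.2533, 0.028, -0.2027], 0.2387, 0], [[0.2533, 0.028, -0.2027], 0.2855, 0], [[0.2533, 0.028, -0.2027], 0.2855, 0], [[0.2533, 0.028, -0.2027], 0.2855, 0]]'

```text
clock: 4.7
tool_pos: [0.5491, 0.0504, 0.3492]
tcp_rot: [-0.0, 0.998, 0.062, -0.001]
wrist_force: [-0.8, -0.7, -0.6]
finger_gap: 0.111
gripper_force: 15.0
```

```bash
python3 - <<'E'
from h import *
f=snap("wrist","w4");s=manip.state();print(s["tool_pos"],s["finger_gap"],s["gripper_force"])
a=cv2.resize(f["pixels"][0:300,120:520],(800,600),interpolation=cv2.INTER_CUBIC)
cv2.imwrite("pics/w4c.png",a[:,:,::-1])
E
```

```text
[0.54904294 0.05004396 0.34925369] 0.1146111129135309 15.000035647535697
```

View pics/w4c.png

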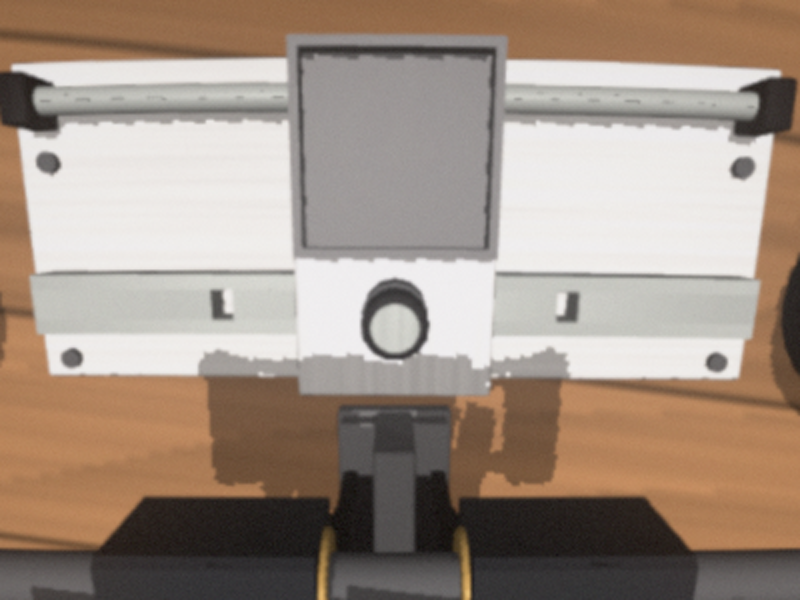

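The view shows the tray rim's outer corners at crop (288,37), (507,37), (498,258) and (293,258). The knob top is at (395,328) and the outer slots are at (222,305) and (567,306). The bracket hangs straight in the fingers.

```bash
python3 - <<'E'
from h import *
f=load("w4");w2=load("w2");c=lambda x,y:(120+x/2,y/2)
T=[at(f,c(*p),.062) for p in[(288,37),(507,37),(498,258),(293,258)]]
F=[at(f,c(*p),.05) for p in[(303,53),(494,53),(488,248),(305,248)]]
print("rim",np.mean(T,0),[np.linalg.norm(T[i]-T[i-1]).round(4) for i in range(4)]);print("floor",np.mean(F,0))
k=c(395,328);K=at(f,k,.095);print("knob",K,"two-view",tri([(f,k),(w2,(264,57))]))
a,b=at(f,c(222,305),.034),at(f,c(567,306),.034);d=a-b
print("slots mid",(a+b)/2,np.linalg.norm(d),"yaw",np.degrees(np.arctan2(-d[0],d[1])))
e=T[0]-T[1];print("tray yaw",np.degrees(np.arctan2(-e[0],e[1])))
s=manip.state();M=rot(s["tcp_rot"]);print("tool yaw",np.degrees(np.arctan2(M[1,0],M[0,0])))
X=(np.mean(T,0)+np.mean(F,0))/2;print(X,totool([X[0],X[1],.252]))
E
```

```text
rim [0.64982025 0.06175825 0.062     ] [np.float64(0.083), np.float64(0.0831), np.float64(0.083), np.float64(0.084)]
floor [0.65003817 0.06131912 0.05      ]
knob [0.58548451 0.05436953 0.095     ] two-view (array([0.58570531, 0.05475482, 0.09804596]), [np.float64(0.000436674976669946), np.float64(0.0004366749766698384)])
slots mid [0.58548577 0.05447323 0.034     ] 0.15963497383817438 yaw 6.923888593818635
tray yaw 7.104752059574446
tool yaw 7.021848277261957
[0.64992921 0.06153868 0.056     ] [0.10172416 0.00095696 0.09705528]
```

In the tool's units: 0.102 m / 0.75 = 0.136, 0.1 m / 0.75 = 0.1333.

>>> step_hand --ticks '[[[0.0467, 0, 0], 0, 0], [[0.0933, 0.0013, 0], 0, 0], [[0.136, 0.0013, 0], 0, 0], [[0.136, 0.0013, 0.04], 0, 0], [[0.136, 0.0013, 0.08], 0, 0], [[0.136, 0.0013, 0.1067], 0, 0], [[0.136, 0.0013, 0.1227], 0, 0], [[0.136, 0.0013, 0.1307], 0, 0], [[0.136, 0.0013, 0.1333], 0, 0], [[0.136, 0.0013, 0.1333], 0, 0]]'

```text
clock: 5.75
tool_pos: [0.6515, 0.0615, 0.2505]
tcp_rot: [0.0, 0.998, 0.06, 0.001]
wrist_force: [-0.5, -0.3, -0.8]
finger_gap: 0.108
gripper_force: 15.0
```

In the tool's units: 0.003 m / 0.75 = 0.004, 0.002 m / 0.75 = 0.0027.

>>> step_hand --ticks '[[[-0.0013, 0, 0.0013], 0, 0], [[-0.0013, 0, 0.0027], 0, 0], [[-0.0013, 0, 0.004], 0, 0], [[-0.0013, 0, 0.004], 0, 0]]'

```text
clock: 6.15
tool_pos: [0.6504, 0.0617, 0.2481]
tcp_rot: [0.0, 0.998, 0.06, 0.001]
wrist_force: [-1.3, 0.2, 3.9]
finger_gap: 0.112
gripper_force: 15.0
```

In the tool's units: -0.1 m / 0.75 = -0.1333, -0.08 m / 0.75 = -0.1067.

>>> step_hand --ticks '[[[0, 0, 0], 0, 0.3], [[0, 0, 0], 0, 0.35], [[0, 0, 0], 0, 0.35], [[0, 0, -0.04], 0, 0.35], [[0, 0, -0.0933], 0, 0.5], [[0, 0, -0.1333], 0, 0.5], [[-0.0533, 0, -0.1333], 0, 0.5], [[-0.1067, 0, -0.1333], 0, 0.5], [[-0.1333, 0, -0.1333], 0, 0.5], [[-0.1333, 0, -0.1333], 0, 0.5]]'

```text
clock: 7.15
tool_pos: [0.5479, 0.0497, 0.3465]
tcp_rot: [-0.0, 0.998, 0.06, -0.002]
wrist_force: [0.1, 1.2, -0.2]
finger_gap: 0.497
gripper_force: 0.0
```

```bash
python3 - <<'E'
from h import *
f=snap("wrist","w5");s=manip.state();print(s["tool_pos"],s["finger_gap"])
a=cv2.resize(f["pixels"][0:300,120:520],(800,600),interpolation=cv2.INTER_CUBIC)
cv2.imwrite("pics/w5c.png",a[:,:,::-1])
E
```

```text
[0.55014468 0.04960714 0.34689839] 0.5026443462279611
```

View pics/w5c.png

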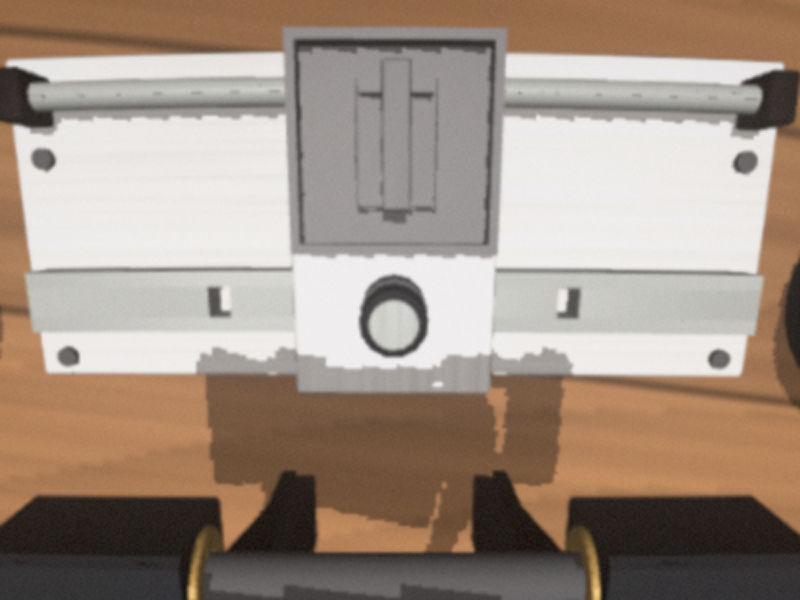

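The bracket stands on its base in the tray, wall along crop x≈397, and nothing else has moved. The knob top is at (394,325). Next I'll grasp the knob.

In the tool's units: 0.09 m / 0.75 = 0.12, 0.036 m / 0.75 = 0.048.

>>> step_hand --ticks '[[[0.048, 0, 0], 0, 0.5], [[0.048, 0, 0.0467], 0, 0.5], [[0.048, 0, 0.0867], 0, 0.5], [[0.048, 0, 0.1133], 0, 0.5], [[0.048, 0, 0.12], 0, 0.5], [[0.048, 0, 0.12], 0, 0.5]]' --grip_n 30

```text
clock: 7.8
tool_pos: [0.5876, 0.0539, 0.2558]
tcp_rot: [-0.0, 0.998, 0.06, -0.0]
wrist_force: [0.5, 0.4, 0.5]
finger_gap: 0.5
gripper_force: 0.0
```

>>> step_hand --ticks '[[[0, 0, 0], 0, 0.2], [[0, 0, 0], 0, 0], [[0, 0, 0], 0, 0], [[0, 0, 0], 0, 0], [[0, 0, 0], 0, 0]]' --grip_n 30

```text
clock: 8.3
tool_pos: [0.5871, 0.054, 0.2575]
tcp_rot: [0.0, 0.998, 0.06, 0.001]
wrist_force: [1.7, 0.6, 0.3]
finger_gap: 0.289
gripper_force: 30.0
```

In the tool's units: -0.011 m / 0.75 = -0.0147, -0.008 m / 0.75 = -0.0107.

>>> step_hand --ticks '[[[0, 0, -0.0053], 0, 0], [[0, 0, -0.0107], 0, 0], [[0, 0, -0.0147], 0, 0], [[0, 0, -0.0147], 0, 0], [[0, 0, -0.0147], 0, 0]]'

```text
clock: 8.8
tool_pos: [0.5871, 0.054, 0.2677]
tcp_rot: [-0.0, 0.998, 0.06, 0.001]
wrist_force: [5.6, 2.0, -4.5]
finger_gap: 0.288
gripper_force: 30.0
```

```bash
python3 -c "
from h import *
s=manip.state();print(s['tool_pos'],s['wrist_force'])"
```

```text
[0.58709837 0.05398235 0.26772952] [ 5.60342977  1.97921705 -4.51645844]
```

In the tool's units: 0.04 m / 0.75 = 0.0533, -0.001 m / 0.75 = -0.0013.

>>> step_hand --ticks '[[[-0.0013, 0.0107, 0], 0, 0], [[-0.0013, 0.0213, 0], 0, 0], [[-0.0013, 0.032, 0], 0, 0], [[-0.0013, 0.0427, 0], 0, 0], [[-0.0013, 0.0507, 0], 0, 0], [[-0.0013, 0.0533, 0], 0, 0], [[-0.0013, 0.0533, 0], 0, 0], [[-0.0013, 0.0533, 0], 0, 0]]'

```text
clock: 9.6
tool_pos: [0.5916, 0.0136, 0.2678]
tcp_rot: [0.001, 0.998, 0.06, 0.002]
wrist_force: [5.1, -0.1, -5.4]
finger_gap: 0.288
gripper_force: 30.0
```

```bash
python3 -c "
from h import *
s=manip.state();p=s['tool_pos'];print(p,s['wrist_force'],'moved',rot(s['tcp_rot']).T@(p-[.5871,.0540,.2677]))"
```

```text
[0.59155296 0.01358584 0.26783434] [ 5.08038734 -0.10294799 -5.44710746] moved [-4.38765732e-04  4.06565158e-02 -8.14899173e-05]
```

In the tool's units: 0.016 m / 0.75 = 0.0213, 0.015 m / 0.75 = 0.02.

>>> step_hand --ticks '[[[0, -0.0007, 0.004], 0, 0], [[0, -0.0007, 0.008], 0, 0], [[0, -0.0007, 0.012], 0, 0], [[0, -0.0007, 0.0147], 0, 0], [[0, -0.0007, 0.0173], 0, 0], [[0, -0.0007, 0.02], 0, 0], [[0, -0.0007, 0.0213], 0, 0], [[0, -0.0007, 0.0213], 0, 0]]'

```text
clock: 10.4
tool_pos: [0.5914, 0.0143, 0.2528]
tcp_rot: [0.001, 0.998, 0.06, 0.002]
wrist_force: [5.1, 0.5, 3.1]
finger_gap: 0.291
gripper_force: 30.0
```

```bash
python3 -c "
from h import *
s=manip.state();p=s['tool_pos'];print(p,s['wrist_force'],'moved',rot(s['tcp_rot']).T@(p-[.5871,.0540,.2577]))"
```

```text
[0.59141055 0.01431391 0.25280209] [5.09190467 0.48369927 3.12161808] moved [-0.0005235   0.03990986  0.00494826]
```

In the tool's units: 0.003 m / 0.75 = 0.004, 0.002 m / 0.75 = 0.0027.

>>> step_hand --ticks '[[[0, 0, 0.0013], 0, 0], [[0, 0, 0.0027], 0, 0], [[0, 0, 0.004], 0, 0], [[0, 0, 0.004], 0, 0], [[0, 0, 0.004], 0, 0]]'

```text
clock: 10.9
tool_pos: [0.5913, 0.0144, 0.2526]
tcp_rot: [0.001, 0.998, 0.06, 0.002]
wrist_force: [1.0, 0.8, 18.5]
finger_gap: 0.288
gripper_force: 30.0
```

```bash
python3 -c "
from h import *
s=manip.state();p=s['tool_pos'];print(p,s['wrist_force'])
f=snap('wrist','w6');a=f['pixels'];cv2.imwrite('pics/w6c.png',a[:,:,::-1])"
```

```text
[0.59132428 0.01437704 0.25260783] [ 1.03717258  0.77413611 18.53811572]
```

View pics/w6c.png

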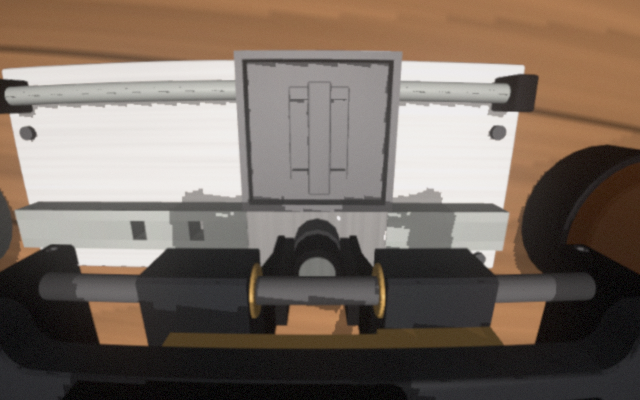

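The shuttle now sits one hole nearer the dome: two slots are exposed at (139,230) and (196,230) on the far side. The bracket stands at (319,138) in the tray. The plunger is on its stop, because the force rose to 18 N with no further travel.

```bash
python3 -c "
from workcell import manip, camrig
print(manip.finish_job())"
```

```text
the job is handed in; nothing more can be done
None
```

The job is handed in: the bracket stands released in the tray, the shuttle is one hole nearer the dome with its pin in that hole, and the gripper is holding the plunger down on its stop; no verdict came back.

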